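# Load the bedside medicine cooler for the night

### The arm

A 6-joint arm with a two-finger parallel gripper is mounted at the origin on the work surface. World frame = base frame: x ahead of the robot, y to its left, z up, the work surface at z = 0. Lengths are in m, angles in rad, forces in N, time in s.
With the tool pointing down it reaches from about 0.225 to 0.875 m from the base axis. Payload 3.4 kg.
Tool frame: the origin (TCP) lies where the fingers leave the gripper's body, on its centre line; the fingertips stand 73 mm ahead of it and the grasp point (between the pads) lies 54 mm ahead of it (manip.pinch_z is the distance from the TCP to the grasp point, in m); z points along the fingers, y is the line along which they close (so a half turn about z gives the same grasp; the last joint's range is limited). The gripper opens to 85 mm and grips with 20 to 120 N. Pads are 22 mm wide; open, the fingers measure 114 mm over their backs; the gripper's body (76 mm by 85 mm) begins 54 mm behind the grasp point. The pads swing forward as they close: fully open they stand 13 mm farther back than shut.
Start: joints at [-0.121, 0.276, 1.505, -0, 1.361, -0.121], TCP at [0.575, -0, 0.304] pointing down, gripper open.
Joint ranges: [-2.89, 2.89], [-0.75, 2.08], [0.22, 2.7], [-1.18, 4.32], [0.11, 2.71], [-2.7, 2.7]. Speed limits (rad/s): [2.57, 2.57, 3.14, 3.14, 3.14, 3.14].

### API

Orientations are given as a unit quaternion [w, x, y, z].
In Python, from rig import readout, imaging, manip gives the robot as it stands. The module is installed in compiled form; this text tells all that it offers.
- The arm moves only by the tool servo_tool, never from a script. Its argument "moves" is a list of rows, each an object with "dp": the shift along the tool's x, y, z in units of 0.2 m (1.0 is 0.2 m), a list of three; "delta_rot": the turn, a rotation vector about the tool's x, y, z in units of 0.1 rad (1.0 is 0.1 rad), a list of three; "fingers": the opening, from 0 (shut) to 1 (fully open). In form: [{"dp": [dx, dy, dz], "delta_rot": [wx, wy, wz], "fingers": fingers}, ...]. A call has 1 to 5 rows; each row shifts and turns the commanded pose from where the row before left it, along the tool's axes as they then stand; what a row does not reach is not made up. A row lasts 1/10 s, in which the tool goes at most 50 mm and 8.59 degrees, less where a joint would pass 70% of its speed; a pose out of reach is approached as far as the arm can. A call with a number of a shift or a turn outside -1 to 1 is refused whole. A call with a gripper value outside its range is refused whole. The fingers move at their own pace and stop on an object; "force" is the grip in N (left out, the last holds). Time passes only in rows, so rows that do not move let the fingers close. It gives the time, the measured TCP pose, the force, the opening and the grip force at its end, in the units of the state.
- readout.get_state(): the state, without advancing time (a new reading comes with each control period).
- imaging.get_image(name): name is "scene" or "side" or "wrist"; returns (picture, depth): 420x560x3 uint8, red, green, blue; 420x560 float32, m along the optical axis (not along the pixel's ray), 0 where there is no reading.
- imaging.calibration(name): a dict with "intrinsics" (3x3 intrinsics, pixels), "R" (3x3) and "t" (3): a world point X has camera coordinates R X + t; the wrist camera has in their place "hand_eye" (4x4, takes a point from camera to tool coordinates, whose origin is the TCP and whose axes are the flange's). Camera axes: x right, y down, z forward; pixel columns grow to the right and rows downward; lengths in m; the calibration is good to about 2 mm. A picture is of the moment at which its call begins: read the wrist's pose just before it. calibration takes no time and is no camera call.
- manip.sign_off(): hands the job in; it is judged then, once.
The state is a dict: "clock": time; "qpos": joint angles; "qd": joint speeds; "effort": joint torques, N m; "position": TCP position; "ee_rot": TCP orientation; "contact_force": force on the tool from outside, world axes, zero at the start; "moment": the same for the moment, N m; "width": finger opening in m; "gripper_force": force on a finger pad.
Only numpy, scipy, OpenCV 4.12 (cv2) and the standard library are available. Lean on these libraries where they do the work, as an engineer would, in place of code of your own. Each camera call takes 0.05 s, during which the arm holds its last target. There are 200 camera calls.

### The job

Get the bedside medicine cooler ready for the night: seat the white tub fully home on the cooler's two pegs, and stand every small brown tablet vial upright in the tub with its white snap cap pressed fully shut. Pull the cooler's vent plug up until it clicks and, last of all, once everything is in place, turn the cooler's dial to the two-dot mark; leave the other things on the table where they are.

Things in the scene. Friction and masses are not known exactly. Their poses are not given: they have to be found in the camera images.
- vial1: small brown glass tablet vial 1, upright at the start, 36 mm across; glass wall straight to 45 mm height, then a narrower white cap 33 mm across. About 80 g. Origin: centre of underside; z up its axis. All vials are alike; 2 or 3 of the four are present
- cap1 (a joint): plain white snap cap of vial 1: how far it is pressed down, in m: 0 = popped open (its start), 0.012 = shut, fully home. It slides along the vial's axis and cannot come off. A click spring holds it at either end: about 6 N down on its top carries it past half way, then it snaps home and stays. Shut, the cap top is 60 mm above the vial's underside; open, 72 mm.
- vial2: small brown glass tablet vial 2, upright at the start, 36 mm across; glass wall straight to 45 mm height, then a narrower white cap 33 mm across. About 80 g. Origin: centre of underside; z up its axis. All vials are alike; 2 or 3 of the four are present
- cap2 (a joint): plain white snap cap of vial 2: how far it is pressed down, in m: 0 = popped open (its start), 0.012 = shut, fully home. It slides along the vial's axis and cannot come off. A click spring holds it at either end: about 6 N down on its top carries it past half way, then it snaps home and stays. Shut, the cap top is 60 mm above the vial's underside; open, 72 mm.
- vial3: small brown glass tablet vial 3, upright at the start, 36 mm across; glass wall straight to 45 mm height, then a narrower white cap 33 mm across. About 80 g. Origin: centre of underside; z up its axis. All vials are alike; 2 or 3 of the four are present
- cap3 (a joint): plain white snap cap of vial 3: how far it is pressed down, in m: 0 = popped open (its start), 0.012 = shut, fully home. It slides along the vial's axis and cannot come off. A click spring holds it at either end: about 6 N down on its top carries it past half way, then it snaps home and stays. Shut, the cap top is 60 mm above the vial's underside; open, 72 mm.
- vial4: small brown glass tablet vial 4, upright at the start, 36 mm across; glass wall straight to 45 mm height, then a narrower white cap 33 mm across. About 80 g. Origin: centre of underside; z up its axis. All vials are alike; 2 or 3 of the four are present
- cap4 (a joint): plain white snap cap of vial 4: how far it is pressed down, in m: 0 = popped open (its start), 0.012 = shut, fully home. It slides along the vial's axis and cannot come off. A click spring holds it at either end: about 6 N down on its top carries it past half way, then it snaps home and stays. Shut, the cap top is 60 mm above the vial's underside; open, 72 mm.
- tub: white open tub, 120 mm (its x) by 200 mm (its y), 0.28 kg, starts empty on the table. Origin: centre of underside, z up. Floor 12 mm thick; 4 mm walls, rims at 36 mm. A wall of that height along x at y = 0 makes two compartments, 112 mm (x) by 94 mm (y), centred at y = +-49 mm. Two 15 mm square sockets through the floor at x = 0, y = +-70 mm. It fits its base either way round
- tub_handle (a point): middle of the tub's handle, 43 mm above its underside: a bar along the tub's x on top of the middle wall, 88 mm long, 14 mm wide (y), from 36 to 50 mm above the underside
- seat (a point): middle of the tub's seat on the cooler's top, 45 mm above the table; axes of the cooler, a fixed white slab from x = -85 to 85 and y = -105 to 205 mm here. Two steel pegs, 12 mm thick, taper-tipped, 10 mm high, at x = 0, y = +-70 mm. Seated, the tub's origin is at this point, its x along this x (either way). Dial and vent plug stand on the slab's +y end
- dial_grip (a point): grip point of the cooler's dial, on its axis, 29 mm above the cooler's top: an upright bar 40 mm long (its x), 10 mm thick (its y), 9 to 32 mm above the cooler's top, on a disc 38 mm across. Frame turns with the dial; the black stripe on the bar is the pointer, towards this frame's -x. At joint 0 this frame is parallel to the seat's
- dial (a joint): dial angle in rad, growing clockwise seen from above. Clicks: 0 = off (bar mark), 0.7 = one dot, 1.4 = two dots, 2.1 = three dots (end stop). Starts at or near off; springs pull it into the nearest click, at most about 0.15 N m to turn
- vent_top (a point): centre of the top of the cooler's vent plug, a grey round cap 26 mm across and 18 mm high on a thinner neck (18 mm across); shut, its top is 30 mm above the cooler's top and its underside 12 mm above it
- vent (a joint): height of the vent plug in m: 0 = pushed in (its start), 0.012 = pulled up, where it clicks and stays. It slides straight up, cannot come off, and needs about 6 N of pull
- lota: steel lota (round-bellied water pot), 116 mm across, 106 mm tall. Bystander. Origin: centre of underside
- jar: brown glass jar with red twist cap, 54 mm across, 65 mm tall; wider than the vials and not one of them. Bystander. Origin: centre of underside
- clothes_peg: pink clothes peg lying flat, 75 x 10 mm, 14 mm high. Bystander. Origin: centre of underside
- back_scratcher: wooden back-scratcher lying flat, 430 mm long along its x, from x = -216 to +210 mm, 34 mm wide at most, 14 mm high. Bystander. Origin: centre of underside
- soap_case: shut green soap case, 67 x 102 mm, 36 mm high. Bystander. Origin: centre of underside
There are look-alikes about, which are no part of the job. There is more than one size of the tub; the job needs the smaller.

How it is judged:
On the way, in this order (a step that is already met when the one before it is completed fails the run):
1. the tub is seated, every vial stands in it shut, and the vent plug is up (horizontal distance between tub and seat below 0.004 m and z of tub in the frame of seat between -0.003 and 0.003 m and angle between the x axis of tub and the x axis of seat, either way round below 0.05 rad and value of joint each of cap1, cap2, cap3, cap4 above 0.01 m and x of vial1 in the frame of tub between -0.045 and 0.045 m and y of vial1 in the frame of tub between -0.08 and 0.08 m and z of vial1 in the frame of tub between 0.006 and 0.018 m and angle between each of vial1, vial2, vial3, vial4's own z axis and vertical below 0.3 rad and x of vial2 in the frame of tub between -0.045 and 0.045 m and y of vial2 in the frame of tub between -0.08 and 0.08 m and z of vial2 in the frame of tub between 0.006 and 0.018 m and x of vial3 in the frame of tub between -0.045 and 0.045 m and y of vial3 in the frame of tub between -0.08 and 0.08 m and z of vial3 in the frame of tub between 0.006 and 0.018 m and x of vial4 in the frame of tub between -0.045 and 0.045 m and y of vial4 in the frame of tub between -0.08 and 0.08 m and z of vial4 in the frame of tub between 0.006 and 0.018 m and value of joint vent above 0.0095 m), for 0.2 s.
2. then the dial is turned to the two-dot mark (value of joint dial between 1.25 and 1.55 rad), for 0.2 s.
At the end, for the whole second after the job is handed in: Tub on both pegs (4 mm sideways, 3 mm in height, 0.05 rad, either way round); every vial present stands on the tub floor, tilted under 0.3 rad, cap under 2 mm from shut; vent plug up 9.5 mm or more; dial at 1.4 rad within 0.15 (two dots) (all of step 1 and all of step 2); the robot touches nothing.
It fails at once if the lota is moved more than 5 cm (distance of lota from where it was at the start of the episode above 0.05 m).
It fails at once if the jar is moved more than 5 cm (distance of jar from where it was at the start of the episode above 0.05 m).
It fails at once if the clothes peg is moved more than 5 cm (distance of clothes_peg from where it was at the start of the episode above 0.05 m).
It fails at once if the back scratcher is moved more than 5 cm (distance of back_scratcher from where it was at the start of the episode above 0.05 m).
It fails at once if the soap case is moved more than 5 cm (distance of soap_case from where it was at the start of the episode above 0.05 m).
Of vial1, vial2, vial3, vial4 only 2 to 3 are there at a start; the rules pass over those that are not, and their reading is None.
At some moment in a run one of vial1, vial2, vial3, vial4 may be knocked a few centimetres aside while the robot is not near it.
It also fails if it takes over 210 s, if anything falls off the work surface, if the arm or the gripper's body presses on something with over 40 N, if the wrist force passes 120 N, or if a joint passes its speed limit or range.

## Working session

There is one attempt and no reset: what is moved stays moved. The work goes in short steps, Python scripts to look and compute and a tool call to move; the robot and the scene stay as the last step left them, time stands still between calls to the robot, and variables do not carry over. Pictures are saved under pics/ and viewed, at most 14 in all, crops included, and the job is handed in when it is done.

Besides the shell and the picture viewer there is one more tool, called as name(argument=value, ...), one argument or row to a line, values as JSON. servo_tool: Moves the arm, as the interface text tells. Its arguments: {"type":"object","properties":{"moves":{"type":"array"},"force":{"type":"number"}},"required":["moves"]}

```bash
mkdir -p pics
cat > h.py <<'E'
import numpy as np, cv2
from rig import readout, imaging, manip
from scipy.spatial.transform import Rotation as Ro
def pose():
    s=readout.get_state(); q=s['ee_rot']
    return np.array(s['position']), Ro.from_quat([q[1],q[2],q[3],q[0]]).as_matrix()
def shot(n,save=None):
    p,R=pose(); im,d=imaging.get_image(n); c=imaging.calibration(n); K=np.array(c['intrinsics'])
    if n=='wrist':
        H=np.array(c['hand_eye']); Rw=R@H[:3,:3]; o=R@H[:3,3]+p
    else:
        Rw=np.array(c['R']).T; o=-Rw@np.array(c['t'])
    if save: cv2.imwrite('pics/'+save,im[:,:,::-1])
    return im,d,K,Rw,o
def ray(u,v,z,K,Rw,o):
    r=Rw@np.linalg.solve(K,[u,v,1.]); return o+r*(z-o[2])/r[2]
def cloud(d,K,Rw,o):
    v,u=np.mgrid[:d.shape[0],:d.shape[1]]
    P=np.stack([u,v,np.ones_like(u)],-1)@np.linalg.inv(K).T*d[...,None]
    return P@Rw.T+o
E
python3 - <<'E'
from h import *
import pickle
for n in ['scene','side','wrist']:
    r=shot(n,n+'0.png'); pickle.dump(r,open(n+'0.pkl','wb')); print(n,r[4],r[3][:,2])
s=readout.get_state();print(s['clock'],s['position'],s['ee_rot'],s['contact_force'])
E
```

```text
scene [ 1.01534286 -0.6636891   0.84132927] [-0.51183864  0.49788147 -0.7000966 ]
side [ 0.0128537  -1.02019712  0.72776122] [ 0.36310665  0.76119342 -0.5373436 ]
wrist [0.57346738 0.07589532 0.37413715] [-0.00191043 -0.30153866 -0.95345204]
0.15 [5.74717810e-01 3.05397485e-05 3.03259035e-01] [-5.22586277e-04  7.07099950e-01  7.07113298e-01 -4.14587696e-04] [-0.23212355 -0.31513172 -0.93496334]
```

View pics/scene0.png

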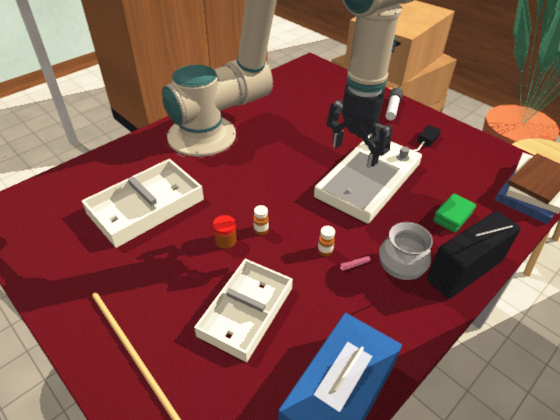

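View pics/side0.png

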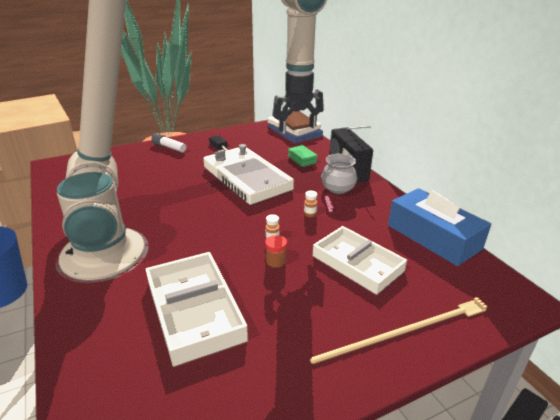

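The scene view shows vials at (261,220) and (326,241), the jar, which is a look-alike, at (225,232), and two tubs at (143,200) and (245,308). The cooler is at (368,178), with its dial and vent plug near (400,150). The side view shows the same two vials at (272,228) and (311,204), and the tubs at (195,303) and (360,258). Next I'll measure them.

Run:
```python
from h import *
import pickle
C=[];I=[]
for n in ['scene','side','wrist']:
    im,d,K,Rw,o=pickle.load(open(n+'0.pkl','rb')); P=cloud(d,K,Rw,o)
    hsv=cv2.cvtColor(im,cv2.COLOR_RGB2HSV).astype(int)
    ok=(d>0)&(abs(P[...,0]-.5)<.5)&(abs(P[...,1])<.6)
    h,s,v=hsv[...,0],hsv[...,1],hsv[...,2]
    white=ok&(s<70)&(v>110)&(P[...,2]>.008)&(P[...,2]<.1)
    N,L,st,ce=cv2.connectedComponentsWithStats(white.astype(np.uint8))
    for i in range(1,N):
        if st[i,4]>40:
            q=P[L==i]; print(n,'white',ce[i].round(),st[i,4],'lo',np.percentile(q,2,0).round(3),'hi',np.percentile(q,98,0).round(3))
            if st[i,4]>700:
                z=np.percentile(q[:,2],95); t=q[abs(q[:,2]-z)<.004][:,:2].astype(np.float32)
                print('   rect top',z.round(3),cv2.minAreaRect(t))
    org=ok&(h>5)&(h<16)&(s>120)&(P[...,2]>.005)
    N,L,st,ce=cv2.connectedComponentsWithStats(org.astype(np.uint8))
    for i in range(1,N):
        if st[i,4]>15:
            q=P[L==i]; print(n,'org',ce[i].round(),st[i,4],'lo',np.percentile(q,2,0).round(3),'hi',np.percentile(q,98,0).round(3))
    C.append(P[ok]);I.append(im[ok])
C=np.concatenate(C);I=np.concatenate(I)
# topdown ortho map 1mm->1.5mm/px: x 0.1..0.95 ->rows, y
S=1.45e-3
u=((.5-C[:,1])/S).astype(int);v=((.95-C[:,0])/S).astype(int)
m=(u>=0)&(u<690)&(v>=0)&(v<590)&(C[:,2]<.15)&(C[:,2]>-.02)
o=np.argsort(C[m][:,2]); M=np.zeros((590,690,3),np.uint8); M[v[m][o],u[m][o]]=I[m][o]
cv2.imwrite('pics/top.png',M[:,:,::-1])
```

```text
scene white [392. 107.] 230 lo [0.3   0.491 0.011] hi [0.369 0.596 0.039]
scene white [205. 122.] 338 lo [ 0.026 -0.062  0.063] hi [0.068 0.042 0.1  ]
scene white [206. 139.] 1013 lo [ 0.004 -0.093  0.008] hi [0.098 0.084 0.051]
   rect top 0.047 ((0.04514903575181961, -0.024797730147838593), (0.1166483610868454, 0.03896432742476463), 63.30032730102539)
scene white [366. 181.] 4617 lo [0.422 0.046 0.012] hi [0.6   0.347 0.047]
   rect top 0.046 ((0.4999380111694336, 0.20400594174861908), (0.16623356938362122, 0.3071102201938629), 9.093287467956543)
scene white [523. 161.] 118 lo [0.758 0.495 0.036] hi [0.78  0.592 0.046]
scene white [142. 201.] 5225 lo [ 0.081 -0.435  0.01 ] hi [ 0.24  -0.179  0.063]
   rect top 0.047 ((0.15956059098243713, -0.30552780628204346), (0.26111552119255066, 0.16046346724033356), 88.17172241210938)
scene white [535. 200.] 501 lo [0.801 0.404 0.024] hi [0.921 0.479 0.046]
scene white [260. 211.] 130 lo [ 0.418 -0.158  0.061] hi [ 0.447 -0.128  0.073]
scene white [261. 228.] 68 lo [ 0.429 -0.161  0.013] hi [ 0.449 -0.133  0.033]
scene white [404. 253.] 1579 l
[... 4478 characters left out ...]
074]
   rect top 0.074 ((0.5844728946685791, -0.07317022234201431), (0.03077988512814045, 0.03239750862121582), 1.3792059421539307)
wrist white [  9. 335.] 861 lo [ 0.224 -0.219  0.009] hi [ 0.239 -0.176  0.044]
   rect top 0.041 ((0.23679719865322113, -0.20370812714099884), (0.034268856048583984, 0.002833365462720394), 89.78363037109375)
wrist white [276. 363.] 2814 lo [ 0.498 -0.275  0.009] hi [ 0.616 -0.213  0.038]
   rect top 0.037 ((0.5559543371200562, -0.232142373919487), (0.1253868192434311, 0.03922104835510254), 2.5801258087158203)
wrist org [290. 227.] 69 lo [ 0.568 -0.068  0.005] hi [ 0.598 -0.055  0.015]
wrist org [291. 242.] 202 lo [ 0.567 -0.076  0.038] hi [ 0.602 -0.056  0.06 ]
```

View pics/top.png

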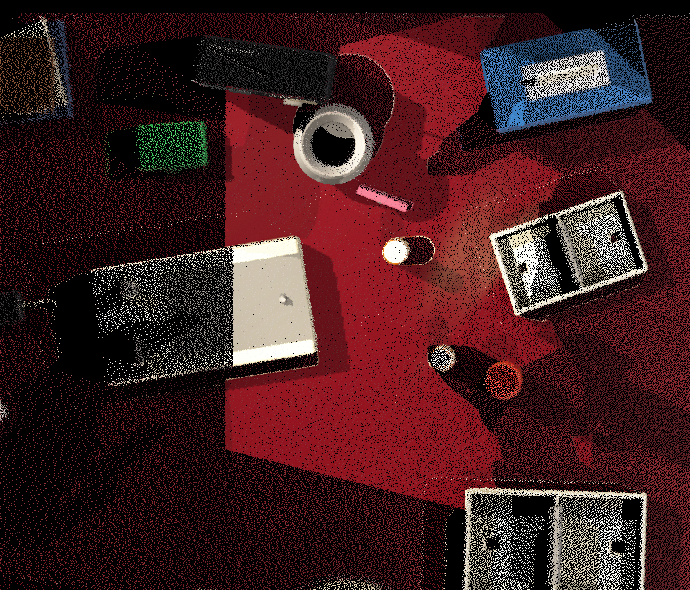

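The top map shows vials at (397,250) and (442,358), the small tub at (569,253) and the big tub at (555,540). The jar is at (503,380), and the cooler spans x 60–315.

Things that could be mistaken for the target, in scene pixels:
- **Vials:** (261,220) and (326,241) are 33 mm wide with white caps, so these are vials. The jar at (225,232) has a red cap and is wider.
- **Tubs:** (245,308) measures 120x200, so it is the one to use. (143,200) measures 160x260, so it is the large decoy.
- **Dial and vent plug:** both are on the far end of the cooler near (400,150). The white cylinder at (394,105) lies off the cooler.

I'll check this in one close wrist view.

servo_tool(
  moves=[
    {"dp": [-0.19, -0.08, 0], "delta_rot": [0, 0, 0], "fingers": 0},
    {"dp": [-0.19, -0.08, 0], "delta_rot": [0, 0, 0], "fingers": 0},
    {"dp": [-0.19, -0.08, 0], "delta_rot": [0, 0, 0], "fingers": 0},
    {"dp": [-0.18, -0.08, 0], "delta_rot": [0, 0, 0], "fingers": 0},
    {"dp": [0, 0, 0], "delta_rot": [0, 0, 0], "fingers": 0},
  ],
)

```text
clock: 0.65
position: [0.5092, -0.1537, 0.3037]
ee_rot: [0.0, 0.709, 0.705, -0.001]
contact_force: [0.5, 0.9, -0.7]
width: 0.0123
gripper_force: 0.0
```

```bash
cat >> h.py <<'E'
def yawof(R): return np.arctan2(R[1,1],R[0,1])  # world dir of tool y (closing line)
def plan(xy,z=None,yaw=None):
    p,R=pose(); t=np.array([xy[0],xy[1],p[2] if z is None else z])
    dp=R.T@(t-p)/.2; s='pos %s yaw %.3f tilt %.4f | dp units %s'%(p.round(4),yawof(R),np.arccos(-R[2,2]),dp.round(3))
    if yaw is not None:
        e=(yaw-yawof(R)+np.pi/2)%np.pi-np.pi/2; s+=' rotz units %.2f'%(-e/.1)
    print(s)
def caps(f,zmin=.052,zmax=.085,box=(.2,.8,-.5,.3)):
    im,d,K,Rw,o=f; P=cloud(d,K,Rw,o); hs=cv2.cvtColor(im,cv2.COLOR_RGB2HSV)
    m=(d>0)&(hs[...,1]<80)&(hs[...,2]>90)&(P[...,2]>zmin)&(P[...,2]<zmax)&(P[...,0]>box[0])&(P[...,0]<box[1])&(P[...,1]>box[2])&(P[...,1]<box[3])
    N,L,st,ce=cv2.connectedComponentsWithStats(m.astype(np.uint8))
    for i in range(1,N):
        if st[i,4]>60:
            q=P[L==i]; z=np.percentile(q[:,2],80); t=q[abs(q[:,2]-z)<.003]
            c,r=cv2.minEnclosingCircle(t[:,:2].astype(np.float32)); print('cap',ce[i].round(),'n',st[i,4],'z',z.round(4),'c',np.round(c,4),'r',round(r,4),'bb',((np.percentile(t,1,0)+np.percentile(t,99,0))/2).round(4))
E
python3 - <<'E'
from h import *
f=shot('wrist','w1.png'); caps(f)
im,d,K,Rw,o=f; P=cloud(d,K,Rw,o)
hs=cv2.cvtColor(im,cv2.COLOR_RGB2HSV)
m=(d>0)&(P[...,2]>.031)&(P[...,2]<.04)&(P[...,1]<-.2)&(P[...,0]>.47)&(hs[...,1]<90)
t=P[m][:,:2].astype(np.float32); print('tub',cv2.minAreaRect(t),np.median(P[m][:,2]))
m=(d>0)&(P[...,2]>.045)&(P[...,2]<.058)&(P[...,1]<-.22)&(P[...,0]>.47)
t=P[m][:,:2].astype(np.float32); print('handle',cv2.minAreaRect(t),np.median(P[m][:,2]),len(t))
print(K)
plan((.584,-.327),yaw=0)
E
```

```text
cap [542.  16.] n 1016 z 0.0814 c [ 0.7132 -0.0135] r 0.0167 bb [ 0.7132 -0.0137  0.0814]
cap [371.  98.] n 1230 z 0.0736 c [ 0.5843 -0.0737] r 0.0165 bb [ 0.5842 -0.0739  0.0728]
cap [196. 175.] n 1050 z 0.0735 c [ 0.4283 -0.1402] r 0.0166 bb [ 0.4284 -0.14    0.0728]
cap [  8. 322.] n 311 z 0.066 c [ 0.207  -0.3055] r 0.0109 bb [ 0.2075 -0.305   0.0653]
tub ((0.5814712643623352, -0.3246201276779175), (0.12034937739372253, 0.2011042833328247), 18.40437889099121) 0.036628539240083996
handle ((0.776150107383728, -0.3162439167499542), (0.004309350159019232, 0.19522801041603088), 10.743253707885742) 0.051763207979982934 1156
[[336.81523385   0.         281.67386723]
 [  0.         336.81523385 210.90355815]
 [  0.           0.           1.        ]]
pos [ 0.5102 -0.1517  0.3037] yaw -0.004 tilt 0.0005 | dp units [-0.875  0.373 -0.   ] rotz units -0.04
```

View pics/w1.png

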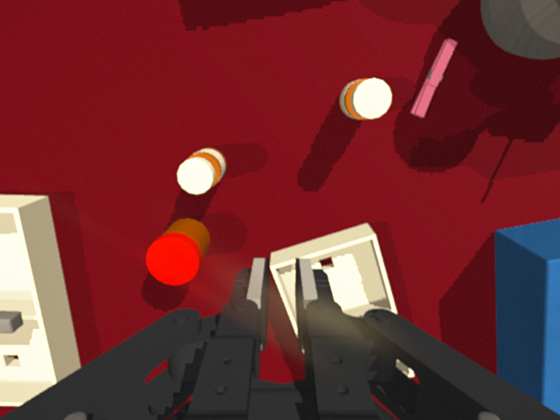

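The crop confirms the choice: white-capped vials at (368,98) and (200,172), the red-capped jar at (175,257), and the small tub with a divider at (335,300). The big tub is at (20,320). I'll press vial A's cap first.

servo_tool(
  moves=[
    {"dp": [0.03, -0.2, 0], "delta_rot": [0, 0, 0], "fingers": 0},
    {"dp": [0.025, -0.2, 0], "delta_rot": [0, 0, 0], "fingers": 0},
    {"dp": [0, 0, 0.24], "delta_rot": [0, 0, 0], "fingers": 0},
    {"dp": [0, 0, 0.24], "delta_rot": [0, 0, 0], "fingers": 0},
    {"dp": [0, 0, 0.24], "delta_rot": [0, 0, 0], "fingers": 0},
  ],
)

```text
clock: 1.2
position: [0.4315, -0.138, 0.1593]
ee_rot: [0.001, 0.707, 0.707, 0.001]
contact_force: [0.7, -0.7, -1.1]
width: -0.0002
gripper_force: 0.0
```

Run:
```python
from h import *
plan((.430,-.1412),z=.145)
print(readout.get_state()['contact_force'])
```

```text
pos [ 0.4315 -0.138   0.1593] yaw 0.001 tilt 0.0035 | dp units [-0.016 -0.008  0.072]
[ 0.68487128 -0.72858718 -1.14877622]
```

servo_tool(
  moves=[
    {"dp": [-0.016, -0.008, 0.05], "delta_rot": [0, 0, 0], "fingers": 0},
    {"dp": [0, 0, 0.03], "delta_rot": [0, 0, 0], "fingers": 0},
    {"dp": [0, 0, 0.025], "delta_rot": [0, 0, 0], "fingers": 0},
    {"dp": [0, 0, 0.03], "delta_rot": [0, 0, 0], "fingers": 0},
    {"dp": [0, 0, 0], "delta_rot": [0, 0, 0], "fingers": 0},
  ],
)

```text
clock: 1.7
position: [0.4304, -0.1425, 0.1337]
ee_rot: [0.001, 0.707, 0.707, 0.0]
contact_force: [-0.0, -0.3, 0.3]
width: -0.0001
gripper_force: 0.0
```

servo_tool(
  moves=[
    {"dp": [0, 0, 0.015], "delta_rot": [0, 0, 0], "fingers": 0},
    {"dp": [0, 0, 0], "delta_rot": [0, 0, 0], "fingers": 0},
  ],
)

```text
clock: 1.9
position: [0.4307, -0.1428, 0.1325]
ee_rot: [0.002, 0.707, 0.707, 0.001]
contact_force: [-2.7, 1.0, 15.8]
width: 0.0001
gripper_force: 8.3
```

servo_tool(
  moves=[
    {"dp": [0, 0, -0.2], "delta_rot": [0, 0, 0], "fingers": 0},
    {"dp": [0.085, 0.19, 0], "delta_rot": [0, 0, 0], "fingers": 0},
    {"dp": [0.085, 0.19, 0], "delta_rot": [0, 0, 0], "fingers": 0},
    {"dp": [0.085, 0.195, 0], "delta_rot": [0, 0, 0], "fingers": 0},
    {"dp": [0.085, 0.195, 0], "delta_rot": [0, 0, 0], "fingers": 0},
  ],
)

```text
clock: 2.4
position: [0.5853, -0.0735, 0.1709]
ee_rot: [0.001, 0.707, 0.707, 0.001]
contact_force: [0.7, -0.8, -0.2]
width: 0.0
gripper_force: 0.0
```

Run:
```python
from h import *
plan((.5855,-.0745),z=.145)
```

```text
pos [ 0.5853 -0.0735  0.1709] yaw -0.000 tilt 0.0022 | dp units [-0.005  0.001  0.13 ]
```

servo_tool(
  moves=[
    {"dp": [0, 0, 0.1], "delta_rot": [0, 0, 0], "fingers": 0},
    {"dp": [0, 0, 0.035], "delta_rot": [0, 0, 0], "fingers": 0},
    {"dp": [0, 0, 0.03], "delta_rot": [0, 0, 0], "fingers": 0},
    {"dp": [0, 0, 0.03], "delta_rot": [0, 0, 0], "fingers": 0},
    {"dp": [0, 0, 0.005], "delta_rot": [0, 0, 0], "fingers": 0},
  ],
)

```text
clock: 2.9
position: [0.5829, -0.0746, 0.1325]
ee_rot: [0.0, 0.707, 0.707, 0.0]
contact_force: [-3.2, 1.0, 19.3]
width: 0.0001
gripper_force: 10.0
```

servo_tool(
  moves=[
    {"dp": [0, 0, -0.2], "delta_rot": [0, 0, 0], "fingers": 0},
    {"dp": [0, 0, -0.2], "delta_rot": [0, 0, -1], "fingers": 0.5},
    {"dp": [0, 0, -0.2], "delta_rot": [0, 0, -1], "fingers": 0.5},
    {"dp": [0, 0, 0], "delta_rot": [0, 0, -1], "fingers": 0.5},
    {"dp": [0, 0, 0], "delta_rot": [0, 0, -1], "fingers": 0.5},
  ],
)

```text
clock: 3.4
position: [0.583, -0.0749, 0.2521]
ee_rot: [0.002, 0.551, 0.834, 0.0]
contact_force: [-0.5, -0.5, -0.3]
width: 0.0427
gripper_force: 0.0
```

servo_tool(
  moves=[
    {"dp": [0, 0, 0], "delta_rot": [0, 0, -1], "fingers": 0.5},
    {"dp": [0, 0, 0], "delta_rot": [0, 0, -1], "fingers": 0.5},
    {"dp": [0, 0, 0], "delta_rot": [0, 0, -1], "fingers": 0.5},
    {"dp": [0, 0, 0], "delta_rot": [0, 0, -1], "fingers": 0.5},
    {"dp": [0, 0, 0], "delta_rot": [0, 0, -1], "fingers": 0.5},
  ],
)

```text
clock: 3.9
position: [0.5822, -0.0747, 0.2499]
ee_rot: [-0.0, 0.328, 0.945, -0.0]
contact_force: [0.1, 0.3, 0.1]
width: 0.0431
gripper_force: 0.0
```

servo_tool(
  moves=[
    {"dp": [0, 0, 0], "delta_rot": [0, 0, -1], "fingers": 0.5},
    {"dp": [0, 0, 0], "delta_rot": [0, 0, -1], "fingers": 0.5},
    {"dp": [0, 0, 0], "delta_rot": [0, 0, -1], "fingers": 0.5},
    {"dp": [0, 0, 0], "delta_rot": [0, 0, -1], "fingers": 0.5},
    {"dp": [0, 0, 0], "delta_rot": [0, 0, -1], "fingers": 0.5},
  ],
)

```text
clock: 4.4
position: [0.5822, -0.0748, 0.25]
ee_rot: [-0.0, 0.084, 0.996, -0.0]
contact_force: [-0.2, 0.4, 0.0]
width: 0.0427
gripper_force: 0.0
```

servo_tool(
  moves=[
    {"dp": [0, 0, 0], "delta_rot": [0, 0, -1], "fingers": 0.5},
    {"dp": [0, 0, 0], "delta_rot": [0, 0, -1], "fingers": 0.5},
    {"dp": [0, 0, 0], "delta_rot": [0, 0, -1], "fingers": 0.5},
    {"dp": [0, 0, 0], "delta_rot": [0, 0, -1], "fingers": 0.5},
    {"dp": [0, 0, 0], "delta_rot": [0, 0, -0.85], "fingers": 0.5},
  ],
)

```text
clock: 4.9
position: [0.5823, -0.0747, 0.2499]
ee_rot: [-0.0, -0.158, 0.987, 0.0]
contact_force: [-0.0, -0.3, 0.0]
width: 0.0425
gripper_force: 0.0
```

Run:
```python
from h import *
s=readout.get_state();print(np.round(s['qpos'],3),s['width'])
plan((.583,-.325),z=.12,yaw=np.radians(108.4))
```

```text
[-0.246  0.328  1.566 -0.     1.248 -2.134] 0.04254357629394348
pos [ 0.5823 -0.0747  0.2499] yaw 1.888 tilt 0.0009 | dp units [ 0.386 -1.19   0.65 ] rotz units -0.04
```

servo_tool(
  moves=[
    {"dp": [0.077, -0.238, 0], "delta_rot": [0, 0, 0], "fingers": 0.5},
    {"dp": [0.077, -0.238, 0], "delta_rot": [0, 0, 0], "fingers": 0.5},
    {"dp": [0.077, -0.238, 0], "delta_rot": [0, 0, 0], "fingers": 0.5},
    {"dp": [0.077, -0.238, 0.1], "delta_rot": [0, 0, 0], "fingers": 0.5},
    {"dp": [0.077, -0.238, 0.2], "delta_rot": [0, 0, 0], "fingers": 0.5},
  ],
)

```text
clock: 5.4
position: [0.5836, -0.3135, 0.2023]
ee_rot: [0.002, -0.155, 0.988, -0.002]
contact_force: [-0.2, -1.0, -0.5]
width: 0.0427
gripper_force: 0.0
```

Run:
```python
from h import *
plan((.583,-.325),z=.097,yaw=np.radians(108.4))
f=shot('wrist','w2.png')
```

```text
pos [ 0.5836 -0.3135  0.2023] yaw 1.883 tilt 0.0063 | dp units [ 0.022 -0.051  0.527] rotz units -0.09
```

View pics/w2.png

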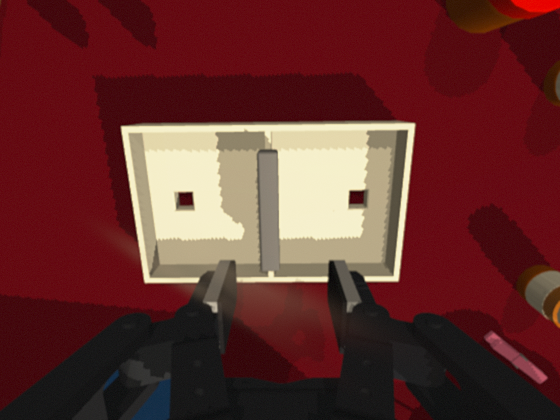

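The small tub is squarely in view: rim corners at (123,126), (413,123), (399,281) and (145,283), sockets at (186,200) and (357,198), and the handle at (268,210). I'll refine its pose from these.

Run:
```python
from h import *
f=shot('wrist'); im,d,K,Rw,o=f
P=cloud(d,K,Rw,o); hs=cv2.cvtColor(im,cv2.COLOR_RGB2HSV)
v=np.arange(420)[:,None]*np.ones((1,560))
m=(d>0)&(P[...,2]>.033)&(P[...,2]<.039)&(hs[...,1]<110)&(hs[...,2]>80)&(abs(P[...,0]-.58)<.14)&(abs(P[...,1]+.325)<.13)
print('rim',cv2.minAreaRect(P[m][:,:2].astype(np.float32)))
m=(d>0)&(P[...,2]>.047)&(P[...,2]<.054)&(abs(P[...,0]-.58)<.07)&(abs(P[...,1]+.325)<.07)
print('handle',cv2.minAreaRect(P[m][:,:2].astype(np.float32)),m.sum())
plan((.583,-.325),z=.097,yaw=np.radians(108.4))
```

```text
rim ((0.5822206735610962, -0.3256063461303711), (0.12098239362239838, 0.20091784000396729), 18.48318099975586)
handle ((0.5817276239395142, -0.3257530927658081), (0.08786322921514511, 0.01403198204934597), 18.458890914916992) 2495
pos [ 0.5803 -0.3143  0.1955] yaw 1.879 tilt 0.0071 | dp units [ 0.001 -0.057  0.492] rotz units -0.13
```

servo_tool(
  moves=[
    {"dp": [0.003, -0.06, 0.0], "delta_rot": [0, 0, -0.1], "fingers": 0.5},
    {"dp": [0, 0, 0.17], "delta_rot": [0, 0, 0], "fingers": 0.5},
    {"dp": [0, 0, 0.17], "delta_rot": [0, 0, 0], "fingers": 0.5},
    {"dp": [0, 0, 0.12], "delta_rot": [0, 0, 0], "fingers": 0.5},
    {"dp": [0, 0, 0], "delta_rot": [0, 0, 0], "fingers": 0.5},
  ],
)

```text
clock: 6.0
position: [0.5853, -0.3195, 0.1057]
ee_rot: [-0.002, -0.162, 0.987, 0.002]
contact_force: [-0.1, 1.0, -0.5]
width: 0.043
gripper_force: 0.0
```

Run:
```python
from h import *
plan((.5822,-.3257),z=.097,yaw=np.radians(108.47))
```

```text
pos [ 0.5853 -0.3195  0.1057] yaw 1.896 tilt 0.0063 | dp units [ 0.025 -0.025  0.043] rotz units 0.03
```

servo_tool(
  moves=[
    {"dp": [0.02, -0.028, 0.04], "delta_rot": [0, 0, 0], "fingers": 0.5},
    {"dp": [0, 0, 0], "delta_rot": [0, 0, 0], "fingers": 0.5},
  ],
)

```text
clock: 6.2
position: [0.5854, -0.3289, 0.1014]
ee_rot: [0.001, -0.162, 0.987, -0.001]
contact_force: [-0.0, 0.4, -0.3]
width: 0.0423
gripper_force: 0.0
```

Run:
```python
from h import *
plan((.5822,-.3257),z=.097,yaw=np.radians(108.47))
```

```text
pos [ 0.5854 -0.3289  0.1014] yaw 1.895 tilt 0.0027 | dp units [0.01  0.02  0.022] rotz units 0.02
```

servo_tool(
  moves=[
    {"dp": [0.008, 0.01, 0.01], "delta_rot": [0, 0, 0], "fingers": 0.5},
    {"dp": [0, 0, 0], "delta_rot": [0, 0, 0], "fingers": 0.0},
    {"dp": [0, 0, 0], "delta_rot": [0, 0, 0], "fingers": 0.0},
    {"dp": [0, 0, 0], "delta_rot": [0, 0, 0], "fingers": 0.0},
    {"dp": [0, 0, 0], "delta_rot": [0, 0, 0], "fingers": 0.0},
  ],
  force=70,
)

```text
clock: 6.7
position: [0.583, -0.3265, 0.0992]
ee_rot: [0.0, -0.161, 0.987, -0.0]
contact_force: [-1.7, 1.7, 6.0]
width: 0.0126
gripper_force: 70.4
```

Run:
```python
from h import *
plan((.5822,-.3257),z=.097,yaw=np.radians(108.47))
```

```text
pos [ 0.583  -0.3265  0.0992] yaw 1.895 tilt 0.0012 | dp units [0.003 0.005 0.011] rotz units 0.02
```

servo_tool(
  moves=[
    {"dp": [0, 0, -0.2], "delta_rot": [0, 0, 0], "fingers": 0},
    {"dp": [0, 0, -0.25], "delta_rot": [0, 0, 0], "fingers": 0},
    {"dp": [0, 0, -0.25], "delta_rot": [0, 0, 0], "fingers": 0},
    {"dp": [0, 0, -0.05], "delta_rot": [0, 0, 0], "fingers": 0},
    {"dp": [0, 0, 0], "delta_rot": [0, 0, 0], "fingers": 0},
  ],
)

```text
clock: 7.2
position: [0.5834, -0.3269, 0.2502]
ee_rot: [0.002, -0.161, 0.987, -0.002]
contact_force: [-0.1, 0.2, -2.2]
width: 0.0124
gripper_force: 69.4
```

Run:
```python
from h import *
import pickle
print(readout.get_state()['width'],readout.get_state()['gripper_force'])
plan((.507,.155),yaw=np.radians(99.1))
out=[]
for n in ['scene','side']:
    f=shot(n,n+'1.png'); pickle.dump(f,open(n+'1.pkl','wb')); im,d,K,Rw,o=f; P=cloud(d,K,Rw,o)
    hs=cv2.cvtColor(im,cv2.COLOR_RGB2HSV)
    reg=(d>0)&(abs(P[...,0]-.5)<.14)&(abs(P[...,1]-.2)<.2)
    m=reg&(abs(P[...,2]-.046)<.005)&(hs[...,1]<80)
    r=cv2.minAreaRect(P[m][:,:2].astype(np.float32)); print(n,r)
    a=np.radians(r[2]) ; ex=np.array([np.cos(a),np.sin(a)]); ey=np.array([-ex[1],ex[0]]); c=np.array(r[0])
    print(' seat',(c-.05*ey).round(4))
    m=reg&(P[...,2]>.05)&(P[...,2]<.1)
    N,L,st,ce=cv2.connectedComponentsWithStats(m.astype(np.uint8))
    for i in range(1,N):
        if st[i,4]>5:
            q=P[L==i]; z=q[:,2].max(); loc=np.c_[(q[:,:2]-c)@ex,(q[:,:2]-c)@ey+.05]
            t=loc[q[:,2]>z-.006]
            print(' ',ce[i].round(),st[i,4],'zmax',z.round(4),'loc lo',t.min(0).round(3),'hi',t.max(0).round(3))
    u=np.hstack([im[120:240,300:440] if n=='scene' else im[130:210,190:310]])
    out.append(cv2.resize(u,(560,480) if n=='scene' else (560,373),interpolation=cv2.INTER_CUBIC))
cv2.imwrite('pics/cool.png',cv2.resize(np.vstack(out),None,fx=.68,fy=.68)[:,:,::-1])
```

```text
0.012435408222815714 69.36298727989197
pos [ 0.5834 -0.3269  0.2502] yaw 1.895 tilt 0.0045 | dp units [-0.406  2.406 -0.008] rotz units 1.65
scene ((0.5000081658363342, 0.20398832857608795), (0.16874250769615173, 0.31182417273521423), 9.157050132751465)
 seat [0.508  0.1546]
  [374. 141.] 139 zmax 0.0772 loc lo [-0.064  0.146] hi [-0.024  0.16 ]
  [403. 152.] 90 zmax 0.0763 loc lo [0.035 0.141] hi [0.058 0.167]
  [374. 163.] 8 zmax 0.0536 loc lo [-0.005  0.068] hi [0.004 0.078]
  [348. 190.] 10 zmax 0.055 loc lo [-0.005 -0.074] hi [ 0.005 -0.063]
side ((0.4982191324234009, 0.20482714474201202), (0.17210565507411957, 0.31162986159324646), 8.906417846679688)
 seat [0.506  0.1554]
  [242. 148.] 56 zmax 0.0791 loc lo [0.034 0.142] hi [0.059 0.165]
  [220. 155.] 111 zmax 0.0807 loc lo [-0.062  0.146] hi [-0.025  0.16 ]
  [243. 163.] 7 zmax 0.0581 loc lo [-0.005  0.065] hi [0.002 0.073]
  [265. 180.] 7 zmax 0.0543 loc lo [-0.006 -0.074] hi [ 0.005 -0.063]
```

View pics/cool.png

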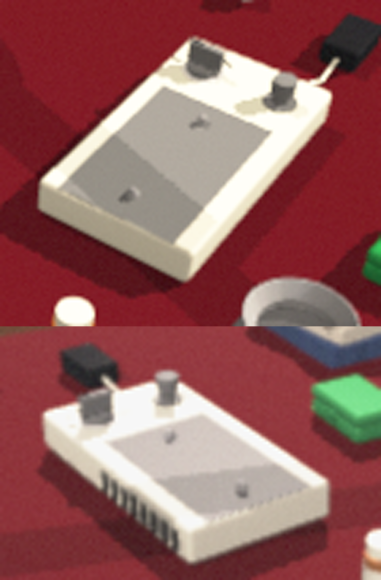

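Cooler crop: in the top half the dial is at (205,60), the vent plug at (283,90), and the pegs at (200,122) and (130,195), and the measurements agree with the stated sizes. The seat is at about (0.507, 0.155), angle 9.0°.

servo_tool(
  moves=[
    {"dp": [-0.04, 0.24, 0], "delta_rot": [0, 0, 0], "fingers": 0},
    {"dp": [-0.04, 0.24, 0], "delta_rot": [0, 0, 0], "fingers": 0},
    {"dp": [-0.04, 0.24, 0], "delta_rot": [0, 0, 0], "fingers": 0},
    {"dp": [-0.04, 0.24, 0], "delta_rot": [0, 0, 0], "fingers": 0},
    {"dp": [-0.04, 0.24, 0], "delta_rot": [0, 0, 0], "fingers": 0},
  ],
)

```text
clock: 7.8
position: [0.5421, -0.0841, 0.2448]
ee_rot: [-0.003, -0.161, 0.987, 0.001]
contact_force: [1.2, 0.6, -2.2]
width: 0.0129
gripper_force: 69.4
```

servo_tool(
  moves=[
    {"dp": [-0.04, 0.24, 0], "delta_rot": [0, 0, 0], "fingers": 0},
    {"dp": [-0.04, 0.24, 0], "delta_rot": [0, 0, 0], "fingers": 0},
    {"dp": [-0.04, 0.24, 0], "delta_rot": [0, 0, 0], "fingers": 0},
    {"dp": [-0.04, 0.24, 0], "delta_rot": [0, 0, 0], "fingers": 0},
    {"dp": [-0.04, 0.22, 0], "delta_rot": [0, 0, 0], "fingers": 0},
  ],
)

```text
clock: 8.3
position: [0.5046, 0.152, 0.2451]
ee_rot: [-0.003, -0.162, 0.987, 0.0]
contact_force: [1.4, 0.3, -2.2]
width: 0.0123
gripper_force: 69.4
```

servo_tool(
  moves=[
    {"dp": [0, 0, 0], "delta_rot": [0, 0, 0.85], "fingers": 0},
    {"dp": [0, 0, 0], "delta_rot": [0, 0, 0.8], "fingers": 0},
    {"dp": [0, 0, 0.2], "delta_rot": [0, 0, 0], "fingers": 0},
    {"dp": [0, 0, 0], "delta_rot": [0, 0, 0], "fingers": 0},
    {"dp": [0, 0, 0], "delta_rot": [0, 0, 0], "fingers": 0},
  ],
)

```text
clock: 8.8
position: [0.5053, 0.1499, 0.2058]
ee_rot: [-0.003, -0.08, 0.997, -0.0]
contact_force: [-0.1, -0.2, -2.0]
width: 0.0131
gripper_force: 69.4
```

```bash
cat > tubm.py <<'E'
from h import *
plan((.507,.155),yaw=np.radians(99.05))
p,R=pose()
def tub(z0):
  for n in ['scene','side']:
    im,d,K,Rw,o=shot(n); P=cloud(d,K,Rw,o); hs=cv2.cvtColor(im,cv2.COLOR_RGB2HSV)
    m=(d>0)&(abs(P[...,2]-z0)<.006)&(hs[...,1]<80)&(hs[...,2]>100)&(abs(P[...,0]-.5)<.16)&(abs(P[...,1]-.155)<.14)
    print(n,m.sum(),np.median(P[m][:,2]).round(4),cv2.minAreaRect(P[m][:,:2].astype(np.float32)))
E
python3 - <<'E'
from tubm import *
tub(p[2]-.0635+.001)
E
```

```text
pos [0.5053 0.1499 0.2058] yaw 1.730 tilt 0.0065 | dp units [-0.012  0.024 -0.   ] rotz units 0.01
scene 402 0.1402 ((0.5070942044258118, 0.14716272056102753), (0.1216963455080986, 0.2055455893278122), 9.18239974975586)
side 402 0.1428 ((0.508154034614563, 0.14947310090065002), (0.12411902844905853, 0.20720048248767853), 9.007701873779297)
```

servo_tool(
  moves=[
    {"dp": [-0.007, 0.029, 0], "delta_rot": [0, 0, 0], "fingers": 0},
    {"dp": [0, 0, 0.08], "delta_rot": [0, 0, 0], "fingers": 0},
    {"dp": [0, 0, 0.08], "delta_rot": [0, 0, 0], "fingers": 0},
    {"dp": [0, 0, 0.06], "delta_rot": [0, 0, 0], "fingers": 0},
    {"dp": [0, 0, 0], "delta_rot": [0, 0, 0], "fingers": 0},
  ],
)

```text
clock: 9.4
position: [0.5067, 0.1562, 0.1632]
ee_rot: [-0.001, -0.079, 0.997, -0.0]
contact_force: [-0.4, -0.5, -1.5]
width: 0.0125
gripper_force: 69.5
```

Run:
```python
from tubm import *
tub(p[2]-.0635+.001)
```

```text
pos [0.5067 0.1562 0.1632] yaw 1.730 tilt 0.0024 | dp units [-0.001 -0.006 -0.   ] rotz units 0.01
scene 376 0.0978 ((0.508271336555481, 0.15398535132408142), (0.12247863411903381, 0.20468704402446747), 8.792617797851562)
side 380 0.0999 ((0.5090471506118774, 0.15387144684791565), (0.12434227764606476, 0.20907142758369446), 8.893901824951172)
```

servo_tool(
  moves=[
    {"dp": [0, 0, 0.04], "delta_rot": [0, 0, 0], "fingers": 0},
    {"dp": [0, 0, 0.02], "delta_rot": [0, 0, 0], "fingers": 0},
    {"dp": [0, 0, 0], "delta_rot": [0, 0, 0], "fingers": 0},
  ],
)

```text
clock: 9.8
position: [0.5071, 0.1562, 0.1517]
ee_rot: [-0.0, -0.079, 0.997, 0.0]
contact_force: [-0.6, 0.3, -2.1]
width: 0.0126
gripper_force: 69.6
```

servo_tool(
  moves=[
    {"dp": [0, 0, 0.015], "delta_rot": [0, 0, 0], "fingers": 0},
    {"dp": [0, 0, 0.015], "delta_rot": [0, 0, 0], "fingers": 0},
    {"dp": [0, 0, 0.01], "delta_rot": [0, 0, 0], "fingers": 0},
    {"dp": [0, 0, 0], "delta_rot": [0, 0, 0], "fingers": 0},
  ],
)

```text
clock: 10.2
position: [0.5065, 0.1574, 0.1442]
ee_rot: [-0.001, -0.079, 0.997, 0.001]
contact_force: [-3.7, 5.4, 0.4]
width: 0.0127
gripper_force: 70.0
```

servo_tool(
  moves=[
    {"dp": [0, 0, 0.008], "delta_rot": [0, 0, 0], "fingers": 0},
    {"dp": [0, 0, 0], "delta_rot": [0, 0, 0], "fingers": 0},
  ],
)

```text
clock: 10.4
position: [0.5065, 0.1575, 0.1441]
ee_rot: [-0.0, -0.079, 0.997, 0.001]
contact_force: [-6.8, 5.1, 11.8]
width: 0.0128
gripper_force: 71.5
```

servo_tool(
  moves=[
    {"dp": [0, 0, 0], "delta_rot": [0, 0, 0], "fingers": 0.5},
    {"dp": [0, 0, 0], "delta_rot": [0, 0, 0], "fingers": 0.5},
    {"dp": [0, 0, 0], "delta_rot": [0, 0, 0], "fingers": 0.5},
    {"dp": [0, 0, -0.2], "delta_rot": [0, 0, 0], "fingers": 0.5},
    {"dp": [0, 0, -0.25], "delta_rot": [0, 0, 0], "fingers": 0.7},
  ],
)

```text
clock: 10.9
position: [0.5062, 0.1555, 0.231]
ee_rot: [-0.003, -0.079, 0.997, -0.001]
contact_force: [1.5, -0.0, 0.3]
width: 0.056
gripper_force: 0.0
```

Run:
```python
from tubm import *
tub(.082)
for n in ['scene','side']: caps(shot(n),.046,.068,(.3,.7,-.3,.04))
plan((.5855,-.0745),.2)
```

```text
pos [0.5062 0.1555 0.231 ] yaw 1.730 tilt 0.0064 | dp units [-0.004 -0.003 -0.   ] rotz units 0.01
scene 387 0.0788 ((0.5083940625190735, 0.15556669235229492), (0.12217066437005997, 0.2045448124408722), 9.178481101989746)
side 386 0.0807 ((0.5050573945045471, 0.18005679547786713), (0.12732596695423126, 0.25276151299476624), 9.84883975982666)
cap [260. 215.] n 131 z 0.0589 c [ 0.4307 -0.1422] r 0.0177 bb [ 0.4312 -0.141   0.0586]
cap [327. 236.] n 148 z 0.059 c [ 0.5875 -0.0755] r 0.0176 bb [ 0.5875 -0.0756  0.0584]
cap [327. 179.] n 82 z 0.0621 c [0.6958 0.0105] r 0.0271 bb [0.6941 0.0107 0.0621]
cap [310. 198.] n 90 z 0.0616 c [ 0.5868 -0.0735] r 0.019 bb [ 0.5851 -0.0734  0.0612]
cap [272. 223.] n 107 z 0.0615 c [ 0.4306 -0.1394] r 0.0175 bb [ 0.4292 -0.1411  0.061 ]
pos [0.5081 0.156  0.2336] yaw 1.730 tilt 0.0033 | dp units [-0.199 -1.199  0.169]
```

servo_tool(
  moves=[
    {"dp": [-0.04, -0.24, 0], "delta_rot": [0, 0, 0], "fingers": 0.75},
    {"dp": [-0.04, -0.24, 0], "delta_rot": [0, 0, 0], "fingers": 0.75},
    {"dp": [-0.04, -0.24, 0], "delta_rot": [0, 0, 0], "fingers": 0.75},
    {"dp": [-0.04, -0.24, 0], "delta_rot": [0, 0, 0], "fingers": 0.75},
    {"dp": [-0.04, -0.24, 0], "delta_rot": [0, 0, 0], "fingers": 0.75},
  ],
)

```text
clock: 11.6
position: [0.5843, -0.0763, 0.2303]
ee_rot: [-0.002, -0.079, 0.997, 0.001]
contact_force: [0.8, 0.4, 1.0]
width: 0.0641
gripper_force: 0.0
```

servo_tool(
  moves=[
    {"dp": [0, 0, 0.2], "delta_rot": [0, 0, 0], "fingers": 0.75},
    {"dp": [0, 0, 0], "delta_rot": [0, 0, 0], "fingers": 0.75},
    {"dp": [0, 0, 0], "delta_rot": [0, 0, 0], "fingers": 0.75},
  ],
)

```text
clock: 11.9
position: [0.5834, -0.0742, 0.1905]
ee_rot: [-0.003, -0.079, 0.997, 0.001]
contact_force: [-0.0, 0.7, 0.3]
width: 0.0641
gripper_force: 0.0
```

Run:
```python
from h import *
plan((.586,-.0745),.082)
caps(shot('wrist'),.05,.07,(.35,.66,-.25,.0))
```

```text
pos [ 0.5834 -0.0742  0.1905] yaw 1.730 tilt 0.0056 | dp units [-0.015 -0.005  0.542]
cap [283. 233.] n 2039 z 0.0614 c [ 0.5843 -0.0743] r 0.0166 bb [ 0.584  -0.0744  0.0606]
```

servo_tool(
  moves=[
    {"dp": [-0.005, 0, 0.15], "delta_rot": [0, 0, 0], "fingers": 0.75},
    {"dp": [0, 0, 0.15], "delta_rot": [0, 0, 0], "fingers": 0.75},
    {"dp": [0, 0, 0.13], "delta_rot": [0, 0, 0], "fingers": 0.75},
    {"dp": [0, 0, 0.1], "delta_rot": [0, 0, 0], "fingers": 0.75},
    {"dp": [0, 0, 0], "delta_rot": [0, 0, 0], "fingers": 0.75},
  ],
)

```text
clock: 12.45
position: [0.5847, -0.0728, 0.0853]
ee_rot: [-0.002, -0.08, 0.997, 0.001]
contact_force: [-0.1, 0.4, -1.0]
width: 0.0637
gripper_force: 0.0
```

servo_tool(
  moves=[
    {"dp": [0, 0, 0], "delta_rot": [0, 0, 0], "fingers": 0},
    {"dp": [0, 0, 0], "delta_rot": [0, 0, 0], "fingers": 0},
    {"dp": [0, 0, 0], "delta_rot": [0, 0, 0], "fingers": 0},
    {"dp": [0, 0, 0], "delta_rot": [0, 0, 0], "fingers": 0},
  ],
  force=35,
)

```text
clock: 12.85
position: [0.5873, -0.0742, 0.0887]
ee_rot: [0.002, -0.079, 0.997, -0.0]
contact_force: [-0.6, 1.4, 6.7]
width: 0.0353
gripper_force: 35.4
```

Run:
```python
from h import *
plan((.506,.156),.2)
```

```text
pos [ 0.5873 -0.0742  0.0887] yaw 1.730 tilt 0.0043 | dp units [ 0.216  1.2   -0.559]
```

servo_tool(
  moves=[
    {"dp": [0, 0, -0.2], "delta_rot": [0, 0, 0], "fingers": 0},
    {"dp": [0, 0, -0.23], "delta_rot": [0, 0, 0], "fingers": 0},
    {"dp": [0, 0, -0.22], "delta_rot": [0, 0, 0], "fingers": 0},
    {"dp": [0.054, 0.239, 0], "delta_rot": [0, 0, 0], "fingers": 0},
    {"dp": [0.054, 0.239, 0], "delta_rot": [0, 0, 0], "fingers": 0},
  ],
)

```text
clock: 13.35
position: [0.5503, 0.0165, 0.219]
ee_rot: [0.003, -0.078, 0.997, -0.0]
contact_force: [-0.7, 0.9, -2.0]
width: 0.0349
gripper_force: 35.5
```

servo_tool(
  moves=[
    {"dp": [0.054, 0.239, 0], "delta_rot": [0, 0, 0], "fingers": 0},
    {"dp": [0.054, 0.239, 0], "delta_rot": [0, 0, 0], "fingers": 0},
    {"dp": [0, 0, 0], "delta_rot": [0, 0, 0], "fingers": 0},
    {"dp": [0, 0, 0], "delta_rot": [0, 0, 0], "fingers": 0},
  ],
)

```text
clock: 13.75
position: [0.5125, 0.1085, 0.2171]
ee_rot: [0.001, -0.081, 0.997, -0.0]
contact_force: [0.6, -0.9, -0.6]
width: 0.035
gripper_force: 35.6
```

Run:
```python
from h import *
print(readout.get_state()['width'])
plan((.5147,.1076),.147)
```

```text
0.03502788993608035
pos [0.5125 0.1085 0.2171] yaw 1.733 tilt 0.0013 | dp units [-0.01  -0.006  0.351]
```

servo_tool(
  moves=[
    {"dp": [-0.01, -0.006, 0.12], "delta_rot": [0, 0, 0], "fingers": 0},
    {"dp": [0, 0, 0.12], "delta_rot": [0, 0, 0], "fingers": 0},
    {"dp": [0, 0, 0.08], "delta_rot": [0, 0, 0], "fingers": 0},
    {"dp": [0, 0, 0.02], "delta_rot": [0, 0, 0], "fingers": 0},
    {"dp": [0, 0, 0], "delta_rot": [0, 0, 0], "fingers": 0},
  ],
)

```text
clock: 14.25
position: [0.5156, 0.1056, 0.1482]
ee_rot: [-0.0, -0.079, 0.997, -0.0]
contact_force: [-0.6, 0.7, -1.1]
width: 0.0347
gripper_force: 35.6
```

servo_tool(
  moves=[
    {"dp": [0, 0, 0.012], "delta_rot": [0, 0, 0], "fingers": 0},
    {"dp": [0, 0, 0.006], "delta_rot": [0, 0, 0], "fingers": 0},
    {"dp": [0, 0, 0], "delta_rot": [0, 0, 0], "fingers": 0},
  ],
)

```text
clock: 14.55
position: [0.5158, 0.1066, 0.1457]
ee_rot: [0.001, -0.079, 0.997, -0.0]
contact_force: [1.0, -0.3, -0.3]
width: 0.035
gripper_force: 35.7
```

servo_tool(
  moves=[
    {"dp": [0, 0, 0], "delta_rot": [0, 0, 0], "fingers": 0.55},
    {"dp": [0, 0, 0], "delta_rot": [0, 0, 0], "fingers": 0.55},
    {"dp": [0, 0, -0.15], "delta_rot": [0, 0, 0], "fingers": 0.55},
    {"dp": [0, 0, -0.2], "delta_rot": [0, 0, 0], "fingers": 0.75},
    {"dp": [0.103, -0.192, 0], "delta_rot": [0, 0, 0], "fingers": 0.75},
  ],
)

```text
clock: 15.05
position: [0.5058, 0.0682, 0.2202]
ee_rot: [0.007, -0.082, 0.997, 0.001]
contact_force: [1.4, -2.0, 0.2]
width: 0.064
gripper_force: 0.0
```

servo_tool(
  moves=[
    {"dp": [0.103, -0.192, 0], "delta_rot": [0, 0, 0], "fingers": 0.75},
    {"dp": [0.103, -0.192, 0], "delta_rot": [0, 0, 0], "fingers": 0.75},
    {"dp": [0.103, -0.192, 0], "delta_rot": [0, 0, 0], "fingers": 0.75},
    {"dp": [0.103, -0.192, 0], "delta_rot": [0, 0, 0], "fingers": 0.75},
    {"dp": [0.103, -0.192, 0], "delta_rot": [0, 0, 0], "fingers": 0.75},
  ],
)

```text
clock: 15.55
position: [0.4289, -0.1417, 0.2153]
ee_rot: [0.0, -0.08, 0.997, -0.0]
contact_force: [0.5, -0.2, 0.3]
width: 0.0642
gripper_force: 0.0
```

servo_tool(
  moves=[
    {"dp": [0, 0, 0], "delta_rot": [0, 0, 0], "fingers": 0.75},
    {"dp": [0, 0, 0], "delta_rot": [0, 0, 0], "fingers": 0.75},
    {"dp": [0, 0, 0], "delta_rot": [0, 0, 0], "fingers": 0.75},
  ],
)

```text
clock: 15.85
position: [0.4297, -0.1396, 0.215]
ee_rot: [0.0, -0.08, 0.997, 0.0]
contact_force: [0.7, -0.1, 0.5]
width: 0.0639
gripper_force: 0.0
```

Run:
```python
from h import *
plan((.430,-.141),.084)
caps(shot('wrist'),.05,.068,(.3,.66,-.35,.0))
caps(shot('scene','s2.png'),.046,.125,(.3,.68,-.3,.27))
```

```text
pos [ 0.4297 -0.1396  0.215 ] yaw 1.730 tilt 0.0007 | dp units [ 0.    -0.007  0.655]
cap [282. 216.] n 1668 z 0.0614 c [ 0.4278 -0.1411] r 0.0166 bb [ 0.4275 -0.141   0.0607]
cap [362. 174.] n 2705 z 0.0786 c [0.5094 0.1538] r 0.1164 bb [0.5095 0.1545 0.0785]
cap [260. 215.] n 129 z 0.0587 c [ 0.4306 -0.1412] r 0.0176 bb [ 0.4321 -0.1422  0.0583]
```

View pics/s2.png

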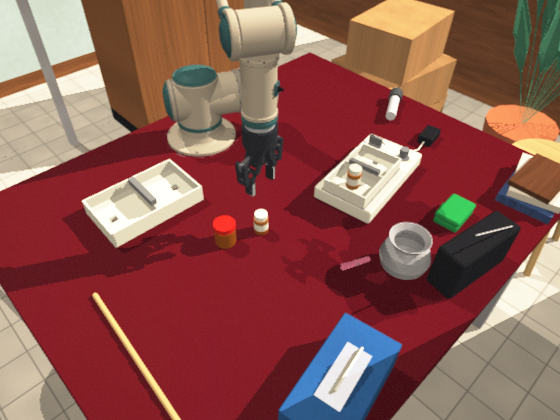

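The tub sits on the cooler with vial B upright in it at (354,174), and vial A is still at (260,220).

servo_tool(
  moves=[
    {"dp": [0, -0.005, 0.2], "delta_rot": [0, 0, 0], "fingers": 0.75},
    {"dp": [0, 0, 0.2], "delta_rot": [0, 0, 0], "fingers": 0.75},
    {"dp": [0, 0, 0.15], "delta_rot": [0, 0, 0], "fingers": 0.75},
    {"dp": [0, 0, 0.08], "delta_rot": [0, 0, 0], "fingers": 0.75},
    {"dp": [0, 0, 0], "delta_rot": [0, 0, 0], "fingers": 0.75},
  ],
)

```text
clock: 16.45
position: [0.4287, -0.1394, 0.0869]
ee_rot: [-0.002, -0.081, 0.997, 0.002]
contact_force: [-0.8, -0.1, -0.9]
width: 0.0641
gripper_force: 0.0
```

servo_tool(
  moves=[
    {"dp": [0, 0, 0], "delta_rot": [0, 0, 0], "fingers": 0},
    {"dp": [0, 0, 0], "delta_rot": [0, 0, 0], "fingers": 0},
    {"dp": [0, 0, 0], "delta_rot": [0, 0, 0], "fingers": 0},
    {"dp": [0, 0, 0], "delta_rot": [0, 0, 0], "fingers": 0},
  ],
  force=35,
)

```text
clock: 16.85
position: [0.4308, -0.1415, 0.0901]
ee_rot: [0.001, -0.079, 0.997, -0.001]
contact_force: [1.0, 1.1, 5.3]
width: 0.0347
gripper_force: 35.2
```

Run:
```python
from h import *
plan((.4993,.2044),.22)
```

```text
pos [ 0.4308 -0.1415  0.0901] yaw 1.730 tilt 0.0032 | dp units [-0.614  1.652 -0.65 ]
```

servo_tool(
  moves=[
    {"dp": [0, 0, -0.2], "delta_rot": [0, 0, 0], "fingers": 0},
    {"dp": [0, 0, -0.22], "delta_rot": [0, 0, 0], "fingers": 0},
    {"dp": [0, 0, -0.22], "delta_rot": [0, 0, 0], "fingers": 0},
    {"dp": [0, 0, -0.21], "delta_rot": [0, 0, 0], "fingers": 0},
    {"dp": [-0.077, 0.206, 0], "delta_rot": [0, 0, 0], "fingers": 0},
  ],
)

```text
clock: 17.35
position: [0.4417, -0.1027, 0.2653]
ee_rot: [0.006, -0.077, 0.997, -0.005]
contact_force: [1.9, 0.6, -0.4]
width: 0.0351
gripper_force: 35.4
```

servo_tool(
  moves=[
    {"dp": [-0.077, 0.206, 0], "delta_rot": [0, 0, 0], "fingers": 0},
    {"dp": [-0.077, 0.206, 0], "delta_rot": [0, 0, 0], "fingers": 0},
    {"dp": [-0.077, 0.206, 0], "delta_rot": [0, 0, 0], "fingers": 0},
    {"dp": [-0.077, 0.206, 0], "delta_rot": [0, 0, 0], "fingers": 0},
    {"dp": [-0.077, 0.206, 0], "delta_rot": [0, 0, 0], "fingers": 0},
  ],
)

```text
clock: 17.85
position: [0.4816, 0.119, 0.2593]
ee_rot: [0.0, -0.079, 0.997, -0.0]
contact_force: [0.3, -0.2, -0.4]
width: 0.0355
gripper_force: 35.4
```

servo_tool(
  moves=[
    {"dp": [-0.077, 0.206, 0], "delta_rot": [0, 0, 0], "fingers": 0},
    {"dp": [-0.077, 0.206, 0], "delta_rot": [0, 0, 0], "fingers": 0},
    {"dp": [0, 0, 0], "delta_rot": [0, 0, 0], "fingers": 0},
    {"dp": [0, 0, 0], "delta_rot": [0, 0, 0], "fingers": 0},
    {"dp": [0, 0, 0], "delta_rot": [0, 0, 0], "fingers": 0},
  ],
)

```text
clock: 18.35
position: [0.4986, 0.2027, 0.2588]
ee_rot: [-0.0, -0.079, 0.997, -0.0]
contact_force: [-1.5, -0.6, -0.5]
width: 0.0349
gripper_force: 35.6
```

Run:
```python
from h import *
print(readout.get_state()['width'])
plan((.4993,.2044),.1475)
caps(shot('scene'),.09,.14,(.3,.68,-.3,.27))
```

```text
0.034943314662924045
pos [0.4986 0.2027 0.2588] yaw 1.730 tilt 0.0013 | dp units [-0.005  0.008  0.557]
cap [359. 167.] n 240 z 0.1147 c [0.5157 0.1043] r 0.0178 bb [0.5164 0.1028 0.1148]
```

servo_tool(
  moves=[
    {"dp": [-0.005, 0.008, 0.17], "delta_rot": [0, 0, 0], "fingers": 0},
    {"dp": [0, 0, 0.17], "delta_rot": [0, 0, 0], "fingers": 0},
    {"dp": [0, 0, 0.15], "delta_rot": [0, 0, 0], "fingers": 0},
    {"dp": [0, 0, 0.06], "delta_rot": [0, 0, 0], "fingers": 0},
    {"dp": [0, 0, 0], "delta_rot": [0, 0, 0], "fingers": 0},
  ],
)

```text
clock: 18.9
position: [0.4994, 0.204, 0.1482]
ee_rot: [-0.001, -0.079, 0.997, -0.0]
contact_force: [0.2, 0.7, -0.6]
width: 0.0351
gripper_force: 36.7
```

Run:
```python
from h import *
s=readout.get_state();print(s['contact_force']);plan((.4993,.2044),.147)
```

```text
[ 0.18783685  0.66689934 -0.60639284]
pos [0.4994 0.204  0.1482] yaw 1.728 tilt 0.0023 | dp units [0.    0.002 0.006]
```

Lower the last 2 mm, release, rise, then check everything.

servo_tool(
  moves=[
    {"dp": [0, 0, 0.008], "delta_rot": [0, 0, 0], "fingers": 0},
    {"dp": [0, 0, 0], "delta_rot": [0, 0, 0], "fingers": 0},
    {"dp": [0, 0, 0], "delta_rot": [0, 0, 0], "fingers": 0.55},
    {"dp": [0, 0, 0], "delta_rot": [0, 0, 0], "fingers": 0.55},
    {"dp": [0, 0, -0.15], "delta_rot": [0, 0, 0], "fingers": 0.55},
  ],
)

```text
clock: 19.4
position: [0.4977, 0.2048, 0.1749]
ee_rot: [-0.004, -0.08, 0.997, -0.001]
contact_force: [-0.5, 0.1, 0.0]
width: 0.0467
gripper_force: 0.0
```

servo_tool(
  moves=[
    {"dp": [0, 0, -0.2], "delta_rot": [0, 0, 0], "fingers": 0.55},
    {"dp": [0, 0, -0.2], "delta_rot": [0, 0, 0], "fingers": 0.55},
    {"dp": [0, 0, 0], "delta_rot": [0, 0, 0], "fingers": 0.55},
    {"dp": [0, 0, 0], "delta_rot": [0, 0, 0], "fingers": 0.55},
  ],
)

```text
clock: 19.8
position: [0.5002, 0.2055, 0.2586]
ee_rot: [0.002, -0.08, 0.997, 0.0]
contact_force: [-0.1, -0.4, -1.1]
width: 0.047
gripper_force: 0.0
```

Run:
```python
from h import *
a=np.radians(9.05);s=np.array([.507,.156]);ex=np.array([np.cos(a),np.sin(a)]);ey=np.array([-ex[1],ex[0]])
V=s+.0465*ex+.154*ey; D=s-.0435*ex+.153*ey
print('vent',V.round(4),'dial',D.round(4)); plan(V,.2,np.radians(99.05)); plan(D,.2,np.radians(99.05))
caps(shot('side'),.09,.14,(.3,.68,-.3,.27))
f=shot('scene');caps(f,.09,.14,(.3,.68,-.3,.27))
im,d,K,Rw,o=shot('wrist','w3.png'); P=cloud(d,K,Rw,o)
```

```text
vent [0.5287 0.3154] dial [0.44   0.3003]
pos [0.5002 0.2055 0.2586] yaw 1.730 tilt 0.0031 | dp units [-0.227  0.52   0.294] rotz units 0.01
pos [0.5002 0.2055 0.2586] yaw 1.730 tilt 0.0031 | dp units [0.223 0.515 0.293] rotz units 0.01
cap [246. 150.] n 69 z 0.1186 c [0.5001 0.2032] r 0.0175 bb [0.4996 0.2038 0.1185]
cap [257. 161.] n 143 z 0.1171 c [0.5151 0.1044] r 0.0173 bb [0.5149 0.1046 0.1173]
cap [374. 150.] n 103 z 0.1158 c [0.502  0.2024] r 0.0173 bb [0.5009 0.202  0.1155]
cap [359. 167.] n 238 z 0.115 c [0.5155 0.1035] r 0.0168 bb [0.5161 0.1034 0.1148]
```

View pics/w3.png

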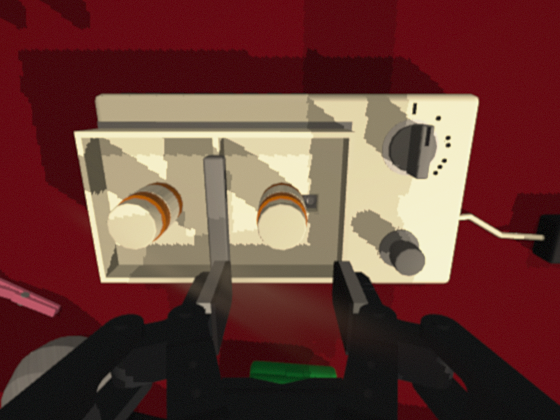

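Both vials stand upright in the tub, with caps at (285,226) and (135,222). The dial is at (412,148) with its pointer at the bar mark, and the vent plug at (404,255). Before going on I'll check that no third vial is hidden from the cameras.

Run:
```python
from h import *
import pickle
g=np.stack(np.meshgrid(np.arange(.15,.95,.01),np.arange(-.6,.6,.01),indexing='ij'),-1).reshape(-1,2)
seen=np.zeros(len(g),bool)
for n in ['scene0','side0','scene1','side1','wrist0']:
    im,d,K,Rw,o=pickle.load(open(n+'.pkl','rb'))
    for z in (.05,.065):
        X=(np.c_[g,np.full(len(g),z)]-o)@Rw; u=(X@K.T); u=np.round(u[:,:2]/u[:,2:]).astype(int)
        ok=(X[:,2]>.1)&(u[:,0]>=0)&(u[:,0]<560)&(u[:,1]>=0)&(u[:,1]<420)
        dd=np.zeros(len(g)); dd[ok]=d[u[ok,1],u[ok,0]]
        seen|=ok&(dd>X[:,2]-.005)
h=g[~seen]; h=h[(np.hypot(*h.T)<.9)&(np.hypot(*h.T)>.2)]
m=np.zeros((80,120),np.uint8); ij=np.round((h-[.15,-.6])/.01).astype(int); m[ij[:,0],ij[:,1]]=1
N,L,st,ce=cv2.connectedComponentsWithStats(m)
for i in range(1,N): print('n',st[i,4],'x',.15+.01*st[i,1],'..',.15+.01*(st[i,1]+st[i,3]-1),'y',-.6+.01*st[i,0],'..',-.6+.01*(st[i,0]+st[i,2]-1))
im,d,K,Rw,o=shot('wrist'); P=cloud(d,K,Rw,o)
for lo,hi in ((.07,.082),):
    mm=(d>0)&(P[...,2]>lo)&(P[...,2]<hi)&(P[...,1]>.27)&(P[...,1]<.36)&(P[...,0]>.38)&(P[...,0]<.58)
    N,L,st,ce=cv2.connectedComponentsWithStats(mm.astype(np.uint8))
    for i in range(1,N):
        if st[i,4]>50: print(ce[i].round(),st[i,4],np.median(P[L==i][:,2]).round(4),cv2.minAreaRect(P[L==i][:,:2].astype(np.float32)))
```

```text
n 4 x 0.43000000000000005 .. 0.44999999999999996 y 0.30000000000000004 .. 0.31000000000000005
n 2 x 0.53 .. 0.53 y 0.32000000000000006 .. 0.33000000000000007
n 10 x 0.7000000000000001 .. 0.73 y -0.020000000000000018 .. 0.030000000000000027
n 135 x 0.77 .. 0.87 y -0.39 .. -0.18999999999999995
n 131 x 0.8 .. 0.88 y 0.030000000000000027 .. 0.26
[423. 151.] 894 0.0775 ((0.43739426136016846, 0.30052104592323303), (0.03921438381075859, 0.010336197912693024), 8.320167541503906)
[409. 261.] 756 0.0757 ((0.5259796380996704, 0.3142522871494293), (0.02493062987923622, 0.024614345282316208), 18.196802139282227)
```

Every spot where a vial could stand is visible; the only unseen areas are inside the tissue box and the radio, so there are two vials. Next, the vent plug at (0.527, 0.3145).

servo_tool(
  moves=[
    {"dp": [-0.073, 0.172, 0], "delta_rot": [0, 0, 0], "fingers": 0.5},
    {"dp": [-0.073, 0.172, 0], "delta_rot": [0, 0, 0], "fingers": 0.5},
    {"dp": [-0.073, 0.172, 0], "delta_rot": [0, 0, 0], "fingers": 0.5},
    {"dp": [0, 0, 0.22], "delta_rot": [0, 0, 0], "fingers": 0.5},
    {"dp": [0, 0, 0.2], "delta_rot": [0, 0, 0], "fingers": 0.5},
  ],
)

```text
clock: 20.5
position: [0.5269, 0.3156, 0.1716]
ee_rot: [0.0, -0.08, 0.997, 0.0]
contact_force: [0.6, -0.3, 0.2]
width: 0.043
gripper_force: 0.0
```

servo_tool(
  moves=[
    {"dp": [0, 0, 0], "delta_rot": [0, 0, 0], "fingers": 0.5},
    {"dp": [0, 0, 0], "delta_rot": [0, 0, 0], "fingers": 0.5},
  ],
)

```text
clock: 20.7
position: [0.5264, 0.314, 0.1723]
ee_rot: [-0.001, -0.079, 0.997, -0.001]
contact_force: [0.5, 1.1, 1.6]
width: 0.0427
gripper_force: 0.0
```

Run:
```python
from h import *
plan((.527,.3145),.124)
```

```text
pos [0.5264 0.314  0.1723] yaw 1.730 tilt 0.0030 | dp units [-0.004  0.002  0.242]
```

servo_tool(
  moves=[
    {"dp": [0, 0, 0.12], "delta_rot": [0, 0, 0], "fingers": 0.5},
    {"dp": [0, 0, 0.1], "delta_rot": [0, 0, 0], "fingers": 0.5},
    {"dp": [0, 0, 0.015], "delta_rot": [0, 0, 0], "fingers": 0.5},
    {"dp": [0, 0, 0], "delta_rot": [0, 0, 0], "fingers": 0.5},
  ],
)

```text
clock: 21.1
position: [0.5276, 0.3143, 0.1278]
ee_rot: [0.001, -0.079, 0.997, 0.0]
contact_force: [-0.7, 0.0, -0.3]
width: 0.043
gripper_force: 0.0
```

servo_tool(
  moves=[
    {"dp": [0, 0, 0], "delta_rot": [0, 0, 0], "fingers": 0},
    {"dp": [0, 0, 0], "delta_rot": [0, 0, 0], "fingers": 0},
    {"dp": [0, 0, 0], "delta_rot": [0, 0, 0], "fingers": 0},
  ],
  force=50,
)

```text
clock: 21.4
position: [0.5277, 0.3164, 0.1289]
ee_rot: [0.002, -0.079, 0.997, 0.002]
contact_force: [-0.6, 4.9, 2.9]
width: 0.0242
gripper_force: 48.9
```

Gripped. Pull up about 14 mm.

servo_tool(
  moves=[
    {"dp": [0, 0, -0.03], "delta_rot": [0, 0, 0], "fingers": 0},
    {"dp": [0, 0, -0.02], "delta_rot": [0, 0, 0], "fingers": 0},
    {"dp": [0, 0, -0.02], "delta_rot": [0, 0, 0], "fingers": 0},
    {"dp": [0, 0, 0], "delta_rot": [0, 0, 0], "fingers": 0},
  ],
)

```text
clock: 21.8
position: [0.5277, 0.3164, 0.1411]
ee_rot: [0.002, -0.079, 0.997, 0.002]
contact_force: [2.0, 6.4, -6.3]
width: 0.0238
gripper_force: 53.0
```

servo_tool(
  moves=[
    {"dp": [0, 0, 0], "delta_rot": [0, 0, 0], "fingers": 0.5},
    {"dp": [0, 0, 0], "delta_rot": [0, 0, 0], "fingers": 0.5},
    {"dp": [0, 0, 0], "delta_rot": [0, 0, 0], "fingers": 0.5},
    {"dp": [0, 0, -0.2], "delta_rot": [0, 0, 0], "fingers": 0.5},
    {"dp": [0, 0, -0.2], "delta_rot": [0, 0, 0], "fingers": 0.5},
  ],
)

```text
clock: 22.3
position: [0.5261, 0.3135, 0.2204]
ee_rot: [-0.001, -0.079, 0.997, -0.001]
contact_force: [1.7, -0.4, 0.9]
width: 0.0422
gripper_force: 0.0
```

servo_tool(
  moves=[
    {"dp": [0.12, 0, 0], "delta_rot": [0, 0, 0], "fingers": 0.4},
    {"dp": [0.16, 0, 0], "delta_rot": [0, 0, 0], "fingers": 0.4},
    {"dp": [0.17, 0, 0], "delta_rot": [0, 0, 0], "fingers": 0.4},
    {"dp": [0, 0, 0], "delta_rot": [0, 0, 0], "fingers": 0.4},
    {"dp": [0, 0, 0], "delta_rot": [0, 0, 0], "fingers": 0.4},
  ],
)

```text
clock: 22.8
position: [0.4377, 0.2998, 0.2211]
ee_rot: [0.001, -0.08, 0.997, 0.0]
contact_force: [0.9, 0.7, 0.4]
width: 0.0339
gripper_force: 0.0
```

Run:
```python
from h import *
plan((.438,.3003),.128,np.radians(98.7)); print(readout.get_state()['qpos'])
for n in ['side','scene']:
    im,d,K,Rw,o=shot(n,n+'3.png'); P=cloud(d,K,Rw,o)
    m=(d>0)&(np.hypot(P[...,0]-.527,P[...,1]-.3145)<.02)&(P[...,2]>.05)&(P[...,2]<.12)
    print(n,'vent z',np.percentile(P[m][:,2],95).round(4),m.sum())
    caps((im,d,K,Rw,o),.09,.14,(.3,.68,-.3,.27))
```

```text
pos [0.4377 0.2998 0.2211] yaw 1.730 tilt 0.0019 | dp units [-0.001  0.002  0.466] rotz units 0.08
[ 4.69612863e-01  2.70074745e-01  1.73123739e+00 -5.60563426e-04
  1.13848836e+00 -1.26064298e+00]
side vent z 0.0897 49
cap [246. 150.] n 70 z 0.1191 c [0.4991 0.2019] r 0.0181 bb [0.4985 0.2023 0.1187]
cap [257. 161.] n 146 z 0.1175 c [0.5151 0.1045] r 0.0166 bb [0.5143 0.1036 0.1179]
scene vent z 0.087 110
cap [374. 150.] n 102 z 0.1159 c [0.5004 0.2009] r 0.0168 bb [0.5009 0.2011 0.1155]
cap [359. 167.] n 238 z 0.1146 c [0.5149 0.1033] r 0.0177 bb [0.5162 0.1036 0.1145]
```

servo_tool(
  moves=[
    {"dp": [0, 0, 0.17], "delta_rot": [0, 0, 0.06], "fingers": 0.4},
    {"dp": [0, 0, 0.17], "delta_rot": [0, 0, 0], "fingers": 0.4},
    {"dp": [0, 0, 0.11], "delta_rot": [0, 0, 0], "fingers": 0.4},
    {"dp": [0, 0, 0], "delta_rot": [0, 0, 0], "fingers": 0.4},
    {"dp": [0, 0, 0], "delta_rot": [0, 0, 0], "fingers": 0.4},
  ],
)

```text
clock: 23.4
position: [0.439, 0.3001, 0.1304]
ee_rot: [-0.0, -0.076, 0.997, -0.0]
contact_force: [0.4, 1.0, 0.3]
width: 0.0342
gripper_force: 0.0
```

servo_tool(
  moves=[
    {"dp": [0, 0, 0], "delta_rot": [0, 0, 0], "fingers": 0},
    {"dp": [0, 0, 0], "delta_rot": [0, 0, 0], "fingers": 0},
    {"dp": [0, 0, 0], "delta_rot": [0, 0, 0], "fingers": 0},
  ],
  force=40,
)

```text
clock: 23.7
position: [0.4386, 0.302, 0.1317]
ee_rot: [0.001, -0.076, 0.997, 0.002]
contact_force: [-0.3, 5.6, -2.0]
width: 0.009
gripper_force: 42.5
```

Run:
```python
from h import *
plan((.438,.3003),.13,np.radians(99.05)-1.4)
```

```text
pos [0.4386 0.302  0.1317] yaw 1.722 tilt 0.0057 | dp units [ 0.004 -0.008  0.009] rotz units 13.94
```

servo_tool(
  moves=[
    {"dp": [0, 0.009, 0], "delta_rot": [0, 0, 1], "fingers": 0},
    {"dp": [0, 0, 0], "delta_rot": [0, 0, 1], "fingers": 0},
    {"dp": [0, 0, 0], "delta_rot": [0, 0, 1], "fingers": 0},
    {"dp": [0, 0, 0], "delta_rot": [0, 0, 1], "fingers": 0},
    {"dp": [0, 0, 0], "delta_rot": [0, 0, 1], "fingers": 0},
  ],
)

```text
clock: 24.2
position: [0.4385, 0.3025, 0.1318]
ee_rot: [0.001, 0.175, 0.985, 0.001]
contact_force: [0.9, 1.8, 0.6]
width: 0.0089
gripper_force: 42.7
```

servo_tool(
  moves=[
    {"dp": [0, 0, 0], "delta_rot": [0, 0, 1], "fingers": 0},
    {"dp": [0, 0, 0], "delta_rot": [0, 0, 1], "fingers": 0},
    {"dp": [0, 0, 0], "delta_rot": [0, 0, 1], "fingers": 0},
    {"dp": [0, 0, 0], "delta_rot": [0, 0, 1], "fingers": 0},
    {"dp": [0, 0, 0], "delta_rot": [0, 0, 1], "fingers": 0},
  ],
)

```text
clock: 24.7
position: [0.4386, 0.3028, 0.1318]
ee_rot: [0.001, 0.413, 0.911, 0.002]
contact_force: [0.7, 2.5, -0.9]
width: 0.0089
gripper_force: 42.6
```

servo_tool(
  moves=[
    {"dp": [0, 0, 0], "delta_rot": [0, 0, 1], "fingers": 0},
    {"dp": [0, 0, 0], "delta_rot": [0, 0, 1], "fingers": 0},
    {"dp": [0, 0, 0], "delta_rot": [0, 0, 1], "fingers": 0},
    {"dp": [0, 0, 0], "delta_rot": [0, 0, 0.95], "fingers": 0},
    {"dp": [0, 0, 0], "delta_rot": [0, 0, 0], "fingers": 0},
  ],
)

```text
clock: 25.2
position: [0.4387, 0.3028, 0.1317]
ee_rot: [0.001, 0.582, 0.813, 0.002]
contact_force: [0.6, 3.7, 1.4]
width: 0.009
gripper_force: 42.8
```

Run:
```python
from h import *
plan((.438,.3003),.13,np.radians(99.05)-1.4)
```

```text
pos [0.4387 0.3028 0.1317] yaw 0.329 tilt 0.0044 | dp units [-0.011 -0.008  0.009] rotz units 0.00
```

Open, rise and verify.

servo_tool(
  moves=[
    {"dp": [0, 0, 0], "delta_rot": [0, 0, 0], "fingers": 0.4},
    {"dp": [0, 0, 0], "delta_rot": [0, 0, 0], "fingers": 0.4},
    {"dp": [0, 0, -0.1], "delta_rot": [0, 0, 0], "fingers": 0.4},
    {"dp": [0, 0, -0.24], "delta_rot": [0, 0, 0], "fingers": 0.4},
    {"dp": [0, 0, -0.24], "delta_rot": [0, 0, 0], "fingers": 0.4},
  ],
)

```text
clock: 25.7
position: [0.4367, 0.3009, 0.2467]
ee_rot: [-0.001, 0.581, 0.814, -0.002]
contact_force: [1.5, 0.8, 0.5]
width: 0.034
gripper_force: 0.0
```

servo_tool(
  moves=[
    {"dp": [-0.22, 0, 0], "delta_rot": [0, 0, 0], "fingers": 0.4},
    {"dp": [-0.22, 0, 0], "delta_rot": [0, 0, 0], "fingers": 0.4},
    {"dp": [0, 0, 0], "delta_rot": [0, 0, 0], "fingers": 0.4},
    {"dp": [0, 0, 0], "delta_rot": [0, 0, 0], "fingers": 0.4},
    {"dp": [0, 0, 0], "delta_rot": [0, 0, 0], "fingers": 0.4},
  ],
)

```text
clock: 26.2
position: [0.4656, 0.2188, 0.2461]
ee_rot: [-0.0, 0.582, 0.813, -0.0]
contact_force: [-0.0, 0.4, -0.5]
width: 0.0342
gripper_force: 0.0
```

Run:
```python
from tubm import *
tub(.08)
out=[]
for n in ['scene','side']:
    im,d,K,Rw,o=shot(n); P=cloud(d,K,Rw,o)
    m=(d>0)&(np.hypot(P[...,0]-.4385,P[...,1]-.302)<.027)&(P[...,2]>.07)&(P[...,2]<.09)
    print(n,'dial',m.sum(),cv2.minAreaRect(P[m][:,:2].astype(np.float32)))
    m=(d>0)&(np.hypot(P[...,0]-.527,P[...,1]-.3145)<.02)&(P[...,2]>.05)&(P[...,2]<.12)
    print(n,'vent z',np.percentile(P[m][:,2],95).round(4) if m.any() else None)
    caps((im,d,K,Rw,o),.09,.14,(.3,.68,-.3,.27))
    c=im[100:240,300:440] if n=='scene' else im[110:215,190:330]
    out.append(cv2.resize(c,(560,420),interpolation=cv2.INTER_CUBIC)[:, :])
w=shot('wrist')[0]; h=cv2.resize(np.hstack(out),(800,300)); cv2.imwrite('pics/fin.png',np.vstack([h,cv2.resize(np.hstack([w,w[::-1]*0]),(800,300))])[:,:,::-1])
```

```text
pos [0.4656 0.2188 0.2461] yaw 0.329 tilt 0.0009 | dp units [-0.369  0.093 -0.   ] rotz units -13.99
scene 582 0.0783 ((0.5046201348304749, 0.17717669904232025), (0.12259747833013535, 0.2505353093147278), 8.749720573425293)
side 449 0.0797 ((0.5050217509269714, 0.17634397745132446), (0.12428119778633118, 0.24672719836235046), 9.165486335754395)
scene dial 33 ((0.44071754813194275, 0.2990908622741699), (0.009660054929554462, 0.038292884826660156), 18.910436630249023)
scene vent z 0.0869
cap [374. 150.] n 104 z 0.1156 c [0.5004 0.2023] r 0.016 bb [0.5012 0.2018 0.1152]
cap [359. 167.] n 234 z 0.1147 c [0.5172 0.104 ] r 0.0192 bb [0.5158 0.1035 0.1142]
side dial 29 ((0.4373624622821808, 0.30068233609199524), (0.012477188371121883, 0.04059138149023056), 14.412189483642578)
side vent z 0.0892
cap [246. 150.] n 70 z 0.1183 c [0.4994 0.2031] r 0.0195 bb [0.4988 0.2034 0.1179]
cap [257. 161.] n 144 z 0.1171 c [0.5167 0.1047] r 0.0184 bb [0.5148 0.1042 0.1173]
```

View pics/fin.png

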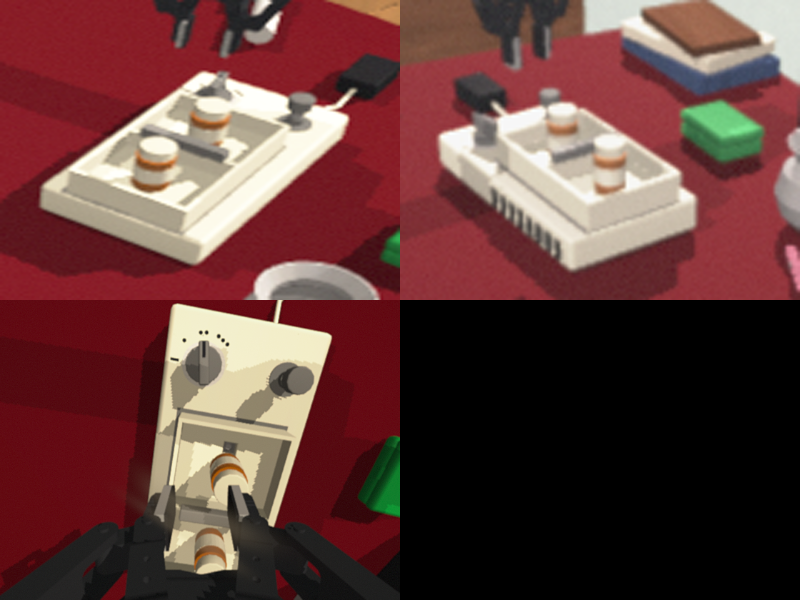

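The tub is seated with both vials upright and shut. The vent plug is up, at (292,378) in the wrist view, and the dial pointer at (203,345) is on the two-dot mark. The gripper is clear of everything.

```bash
python3 -c "
from rig import manip
print(manip.sign_off())"
```

```text
the job is handed in; nothing more can be done
None
```

I handed the job in; the result was not shown to me. In the last camera check the small tub was home on both pegs, both vials present stood in it upright with caps shut, the vent plug was up, and the dial was on two dots.

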